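Fit the keyed crank to the jig spindle and swing the hold-down finger home

ROBOT

A 6-joint arm with a two-finger parallel gripper is mounted at the origin on the work surface. World frame = base frame: x ahead of the robot, y to its left, z up, the work surface at z = 0. Lengths are in m, angles in degrees, forces in N, time in s.
With the tool pointing down it reaches from about 0.25 to 0.725 m from the base axis. Payload 9.7 kg.
Tool frame: the origin (TCP) lies midway between the tips of the shut fingers; the grasp point (between the pads) lies 19 mm behind it (bot.hold_point_z is the distance from the TCP to the grasp point, in m); z points along the fingers, y is the line along which they close (so a half turn about z gives the same grasp; the last joint's range is limited). The gripper opens to 85 mm and grips with 20 to 120 N. Pads are 22 mm wide; open, the fingers measure 114 mm over their backs; the gripper's body (76 mm by 85 mm) begins 54 mm behind the grasp point. The pads swing forward as they close: fully open they stand 13 mm farther back than shut.
Start: joints at [65.661, 4.979, 10.078, 95.1, 0, 90], TCP at [0.227, 0.501, 0.231] pointing down, gripper open.
Joint ranges: [-179.16, 179.16], [-48.56, 103.87], [-65.8, 70.77], [-126.05, 130.52], [-82.76, 87.17], [-180, 180]. Speed limits (degrees/s): [127.2, 127.2, 147.25, 180, 180, 180].

INTERFACE

Orientations are given as [roll, pitch, yaw] about the fixed x, y, z axes, in that order (R = Rz(yaw) Ry(pitch) Rx(roll)).
In Python, from workcell import bot gives the robot as it stands.
- The arm moves only by the tool play_rows, never from a script. Its argument "steps" is a list that holds one entry, the list of rows, each a list of 4 numbers: the shift along the tool's x, y, z in m, then the turn about the tool's z in rad. In form: [[[tx, ty, tz, yaw], ...]]. A call has exactly 5 rows; each row shifts and turns the commanded pose from where the row before left it, along the tool's axes as they then stand; what a row does not reach is not made up. A row lasts 1/12 s, in which the tool goes at most 41.7 mm and 7.16 degrees, less where a joint would pass 70% of its speed; a pose out of reach is approached as far as the arm can. A call is refused whole if a number of a shift passes 0.0417 or a number of a turn 0.125, either way. A call with a gripper value outside its range is refused whole. "gripper" is the finger opening in m, from 0 to 0.0854, set as the call begins (left out, the last holds). The fingers move at their own pace and stop on an object; "squeeze" is the grip in N (left out, the last holds). Time passes only in rows, so rows that do not move let the fingers close, or fill a call up. It gives the time, the measured TCP pose, the force, the opening and the grip force at its end, in the units of the state.
- bot.get_obs(): the state, without advancing time (a new reading comes with each control period).
- bot.camera(name): name is "scene" or "top"; returns a dict with "img" (400x640x3 uint8, blue, green, red), "vfov" (degrees; the focal length in pixels is half the picture's height over the tangent of half this angle, whatever the lens; pixels are square), "cx", "cy" (the principal point, pixels), "xyz" and "attitude" of the camera in the world. Camera axes: x right, y down, z forward; pixel columns grow to the right and rows downward; lengths in m; the calibration is good to about 2 mm. A picture is of the moment at which its call begins. There is no depth.
- bot.job_done(): hands the job in; it is judged then, once.
The state is a dict: "time": time; "q": joint angles; "qd": joint speeds; "joint_efforts": joint torques, N m; "ee_pos": TCP position; "tcp_rot": TCP orientation; "wrist_force": force on the tool from outside, world axes, zero at the start; "torque": the same for the moment, N m; "opening": finger opening in m; "grasp_force": force on a finger pad.
Only numpy, scipy, OpenCV 4.12 (cv2) and the standard library are available. Lean on these libraries where they do the work, as an engineer would, in place of code of your own. Each camera call takes 0.05 s, during which the arm holds its last target. There are 200 camera calls.

TASK

Fit the loose hand crank onto the upright keyed spindle of the clamping jig: turn it until its keyway finds the spindle's key and let it slide down fully home on the collar. Then use the crank to turn the spindle clockwise (seen from above) until the hold-down finger is against its stop pin over the control unit, and leave the crank fitted, let go, with the box, the meter and the probe stand undisturbed.

Things in the scene. Friction and masses are not known exactly. Their poses are not given: they have to be found in the camera images.
- crank_mid (a point): Centre of the boss of the loose metal hand crank (147 mm long, 0.5 kg), half-way up, 20 mm above its underside, on the bore's axis. x points along the arm, z up. Boss: steel, 44 x 44 mm, 40 mm high; grip it along y. Vertical through bore 22 mm across; a keyway 10 mm wide opens off it on the arm's side (to 16.5 mm from the axis). Arm 30 x 16 mm, flush with the underside.
- crank_knob (a point): Middle of the crank's upright black knob, 24 mm thick, its top 66 mm above the crank's underside; 110 mm from the bore's axis along the crank's x. Same axes as the crank.
- jig_seat (a point): Top face of the steel spindle's collar (40 mm across), on the spindle's axis, 60 mm above the bench: the crank's underside must come to rest here. Axes are the fixed jig's: x from the spindle over the control unit, y to its left, z up; they do not turn with the spindle. The spindle turns stiffly (0.35 N m) and its angle is not measured.
- stud_top (a point): Top of the spindle's stud: 20 mm thick, 30 mm above the collar, bevelled. Jig axes. A key 8 mm wide, with a domed top 22 mm above the collar, runs up its side out to 15 mm from the axis. At the start it points somewhere between the jig's +x and 55 degrees clockwise of it (from above). The crank goes down only with its keyway over the key, its arm pointing as the key does, with 5 degrees play.
- stop_pin (a point): Top of the steel stop pin, 8 mm thick, 55 mm above the bench. A flat hold-down finger, 75 mm long, top 56 mm above the bench, is fixed to the spindle under the collar, 90 degrees anticlockwise of the key. It stops beside this pin when it lies along the jig's +x over the control unit; the key and the crank's arm then point along the jig's -y.
- jig: The whole clamping jig, fixed to the bench: black plate 240 x 180 mm, 15 mm thick, from x = -50 to 190 mm; on it an open control unit with a green board, 120 x 140 mm, top 45 mm above the bench, from x = 52 to 172 mm. Origin on the bench under the spindle's axis.
- interface_box: Black plastic interface box 120 x 75 x 28 mm with a white label, a bystander; origin under its centre.
- multimeter: Blue multimeter lying flat, 170 x 80 x 42 mm, a bystander; origin under its centre.
- probe_stand: Probe stand, round steel foot 64 mm across, black post and arm with a brass tip, 160 mm high, a bystander; origin under its foot.
Mind the look-alikes: they are no part of the job. Of the things that look like the part that bears crank_mid, the largest one is meant.

How it is judged (in metres and radians):
On the way, in this order (a step that is already met when the one before it is completed fails the run):
1. the crank is fully home on the spindle's collar, its keyway over the key (z of crank_mid in the frame of jig_seat between 0.015 and 0.0235 m and horizontal distance between crank_mid and jig_seat below 0.004 m and angle between crank_mid's own z axis and vertical below 0.07 rad), for 0.2 s.
2. the crank, still home, has been turned clockwise until its arm points along the jig's -y (finger at its stop) (all of step 1 and x of crank_knob in the frame of jig_seat below 0.0165 m and y of crank_knob in the frame of jig_seat below -0.09 m), for 0.2 s.
At the end, for the whole second after the job is handed in: The crank sits home on the collar (underside within 3.5 mm of it, axis within 4 mm, upright within 4 degrees), its arm within about 8 degrees of the stop position (along the jig's -y), at rest and let go; the three bystanders are within 30 mm of where they were (all of step 2 and linear speed of crank below 0.02 m/s and distance of each of interface_box, multimeter, probe_stand from where it was at the start of the episode below 0.03 m); the robot touches nothing.
It fails at once if the interface box is pushed away (distance of interface_box from where it was at the start of the episode above 0.03 m).
It fails at once if the multimeter is pushed away (distance of multimeter from where it was at the start of the episode above 0.03 m).
It fails at once if the probe stand is pushed away (distance of probe_stand from where it was at the start of the episode above 0.03 m).
It also fails if it takes over 58 s, if anything falls off the work surface, if the arm or the gripper's body presses on something with over 40 N, if the wrist force passes 120 N, or if a joint passes its speed limit or range.

## Working session

There is one attempt and no reset: what is moved stays moved. The work goes in short steps, Python scripts to look and compute and a tool call to move; the robot and the scene stay as the last step left them, time stands still between calls to the robot, and variables do not carry over. Pictures are saved under pics/ and viewed, at most 10 in all, crops included, and the job is handed in when it is done.

Besides the shell and the picture viewer there is one more tool, called as a command line: name --argument value ..., lists and objects as JSON in quotes. play_rows: Moves the arm, as the interface text tells. Its arguments: {"type":"object","properties":{"steps":{"type":"array","items":{"type":"array","items":{"type":"array","items":{"type":"number"}}}},"gripper":{"type":"number"},"squeeze":{"type":"number"}},"required":["steps"]}

```bash
mkdir -p pics; ls; python3 - <<'E'
from workcell import bot
import cv2
o=bot.get_obs(); print({k:o[k] for k in('time','ee_pos','tcp_rot','opening','wrist_force')},bot.hold_point_z)
for n in('top','scene'):
    c=bot.camera(n); cv2.imwrite(f'pics/{n}0.png',c['img']); print(n,{k:c[k] for k in c if k!='img'})
E
```

```text
pics
{'time': 0.0, 'ee_pos': array([0.22657853, 0.50092912, 0.23057963]), 'tcp_rot': array([-1.79926001e+02, -9.66523213e-04,  1.55659776e+02]), 'opening': 0.08566396176522106, 'wrist_force': array([ 0.30754835, -0.03991611, -0.45027843])} 0.0187
top {'vfov': 48.695203348808484, 'cx': 324.1905602997349, 'cy': 202.92929681995602, 'xyz': array([0.50806664, 0.00810152, 1.41129293]), 'attitude': array([-177.09021195,   -0.59828698,  -89.87482148])}
scene {'vfov': 54.0626986456125, 'cx': 322.954738026772, 'cy': 201.0066053509542, 'xyz': array([1.46622455, 0.31473585, 0.95852621]), 'attitude': array([-132.97983491,   -0.94000659,  109.88291385])}
```

View pics/top0.png

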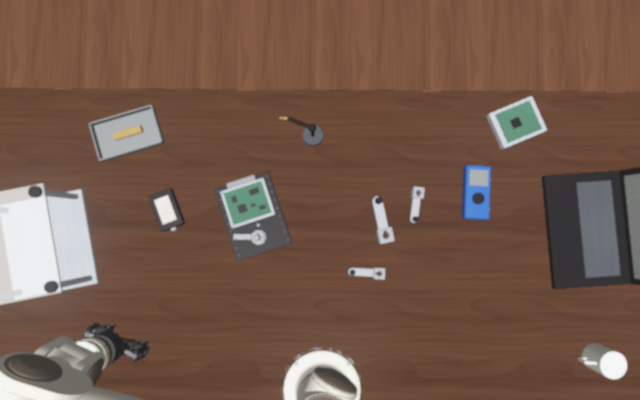

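View pics/scene0.png

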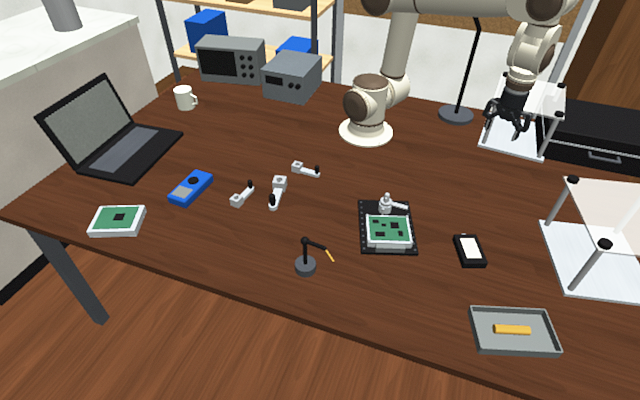

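The top view shows three cranks. The largest has its boss near (385,235) and its knob near (377,200). The jig spindle is near (259,237), with the finger pointing left. I'll zoom in on both.

```bash
python3 - <<'E'
import cv2,numpy as np
t=cv2.imread('pics/top0.png');s=cv2.imread('pics/scene0.png')
f=lambda im,x,y,w,h,k:cv2.resize(im[y:y+h,x:x+w],None,fx=k,fy=k,interpolation=cv2.INTER_CUBIC)
a=np.hstack([f(t,210,168,90,96,4.1666),f(t,350,180,80,96,4.1666)])[:, :700]
b=np.hstack([f(s,355,185,70,38,5),f(s,255,165,70,38,5)])
print(a.shape,b.shape)
cv2.imwrite('pics/z1.png',np.vstack([a,b[:, :a.shape[1]]]) if b.shape[1]>=a.shape[1] else a)
E
```

```text
(400, 700, 3) (190, 700, 3)
```

View pics/z1.png

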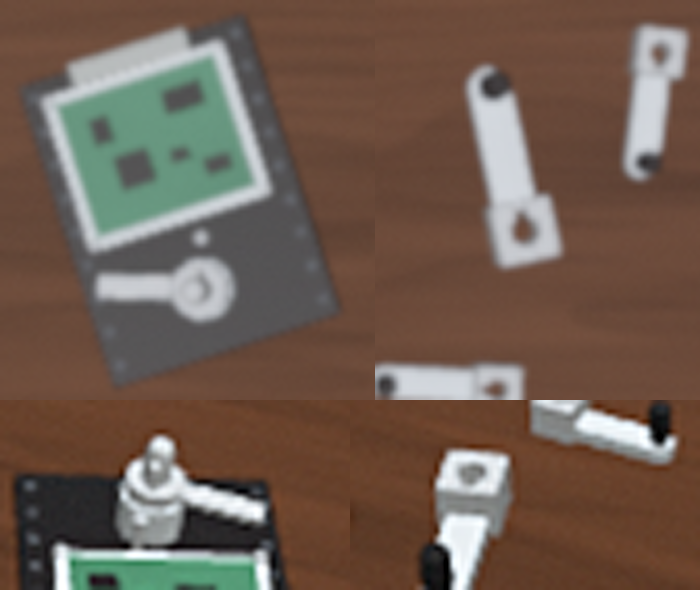

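The zoom shows the jig tilted about 17°, with the finger roughly along world +y, so the key points roughly along +x. The crank's arm is at about 13°. I'll fit these precisely.

```bash
cat > h.py <<'E'
import numpy as np,cv2
from scipy.spatial.transform import Rotation as R
from scipy.optimize import minimize
def proj(c,P):
    P=np.atleast_2d(P); f=200/np.tan(np.radians(c['vfov'])/2)
    p=(P-c['xyz'])@R.from_euler('xyz',c['attitude'],degrees=True).as_matrix()
    return np.c_[c['cx']+f*p[:,0]/p[:,2], c['cy']+f*p[:,1]/p[:,2]]
def ray(c,uv,z):
    f=200/np.tan(np.radians(c['vfov'])/2)
    d=R.from_euler('xyz',c['attitude'],degrees=True).apply([(uv[0]-c['cx'])/f,(uv[1]-c['cy'])/f,1])
    return c['xyz']+d*(z-c['xyz'][2])/d[2]
def place(P,x,y,a,z=0):
    return R.from_euler('z',a,degrees=True).apply(P)+[x,y,z]
def box(x0,x1,y0,y1,z0,z1): return np.array([[x,y,z] for x in(x0,x1) for y in(y0,y1) for z in(z0,z1)])
def cyl(r,z0,z1,x=0,n=40):
    t=np.linspace(0,2*np.pi,n,endpoint=False); return np.array([[x+r*np.cos(a),r*np.sin(a),z] for z in(z0,z1) for a in t])
K=8
def mask(c,parts,win):  # antialiased union of convex hull silhouettes in window x,y,w,h
    x,y,w,h=win; m=np.zeros((h*K,w*K),np.uint8)
    for P in parts:
        q=(proj(c,P)-[x-.5,y-.5])*K-.5
        cv2.fillConvexPoly(m,cv2.convexHull((q*16).round().astype(np.int32)),255,cv2.LINE_AA,4)
    return cv2.GaussianBlur(cv2.resize(m,(w,h),interpolation=cv2.INTER_AREA)/255.,(0,0),.6)
def fit(views,parts,ignore,x0,steps):
    # views: (cam,win); parts(p)->list of point sets in world; ignore(p0)-> parts to drop from cost
    dat=[]
    for c,w in views:
        x,y,ww,h=w; dat.append((c,w,c['img'][y:y+h,x:x+ww].astype(float).mean(2),1-(mask(c,ignore(x0),w)>.02)))
    def cost(p):
        s=0
        for c,w,g,k in dat:
            m=mask(c,parts(p),w); k=k.astype(bool); A=np.c_[m[k],np.ones(k.sum())]
            b,_,_,_=np.linalg.lstsq(A,g[k],rcond=None); s+=((g[k]-A@b)**2).mean()/g[k].var()
        return s
    sim=np.vstack([x0]+[np.array(x0)+np.eye(len(x0))[i]*steps[i] for i in range(len(x0))])
    r=minimize(cost,x0,method='Nelder-Mead',options=dict(initial_simplex=sim,xatol=1e-5,fatol=1e-6,maxiter=600)); return r.x,r.fun
CR=[box(-.022,.022,-.022,.022,0,.04),box(0,.11,-.015,.015,0,.016),cyl(.015,0,.016,.11)]
KN=[cyl(.016,.010,.070,.11),cyl(.012,.038,.044)]
E
python3 - <<'E'
from h import *; from workcell import bot
T=bot.camera('top');S=bot.camera('scene')
import pickle;pickle.dump((T,S),open('cams.pkl','wb'))
b=ray(T,(385,235),.04);k=ray(T,(377,200),.06);print(b,k)
x0=[b[0],b[1],np.degrees(np.arctan2(*(k-b)[1::-1]))]
f=lambda p:[place(q,*p) for q in CR]; g=lambda p:[place(q,*p) for q in KN]
wt=(360,188,44,62); ws=(258,168,38,50)
kk=proj(S,place(np.array([[.0,0,.02],[.11,0,.03]]),*x0));print(kk)
for v in ([(T,wt)],[(S,ws)],[(T,wt),(S,ws)]): print(fit(v,f,g,x0,[.004,.004,4]))
# jig plate
s=ray(T,(258.5,237.5),.06);print('spindle',s)
PL=lambda p:[place(box(-.05,.19,-.09,.09,0,.015),*p)]
IG=lambda p:[place(box(.05,.175,-.075,.075,0,.05),*p),place(box(.16,.22,-.06,.06,0,.03),*p),place(cyl(.025,0,.095),*p),place(box(-.0,.02,.0,.08,.04,.06),*p),place(box(0,.06,-.02,.08,.04,.06),*p)]
for v in ([(T,(205,160,100,110))],[(S,(345,190,85,75))]): print('plate',fit(v,PL,IG,[s[0],s[1],17],[.004,.004,4]))
# collar + finger at top
CF=lambda p:[place(cyl(.02,.045,.06),p[0],p[1],0),place(box(0,.075,-p[3],p[3],.05,.056),*p[:3])]
I2=lambda p:[place(cyl(.013,.06,.092),p[0],p[1],0)]
print('finger',fit([(T,(230,226,42,24))],CF,I2,[s[0],s[1],87,.009],[.003,.003,4,.002]))
E
```

```text
[ 0.4787718 -0.1947945  0.04     ] [ 0.58621976 -0.16778261  0.06      ]
[[279.88097583 182.98754992]
 [273.97281073 201.22998059]]
(array([ 0.47835235, -0.19833035, 12.47757622]), np.float64(0.01975429311939444))
(array([ 0.47821575, -0.1984928 , 12.22533364]), np.float64(0.23261490724112188))
(array([ 0.47830387, -0.19840991, 12.46335407]), np.float64(0.2529659251750061))
spindle [0.47084989 0.19392866 0.06      ]
plate (array([ 0.47299704,  0.2026733 , 18.966089  ]), np.float64(0.6973032639579864))
plate (array([ 0.47365453,  0.19652026, 18.51011661]), np.float64(0.2382827222346264))
finger (array([4.73144208e-01, 1.96269858e-01, 8.91120516e+01, 8.35978949e-03]), np.float64(0.17191576508490505))
```

play_rows --steps '[[[0,0,0,-0.12],[0,0,0,-0.12],[0,0,0,-0.12],[0,0,0,-0.12],[0,0,0,-0.12]]]' --gripper 0.085

```text
time: 0.62
ee_pos: [0.2267, 0.501, 0.2311]
tcp_rot: [-180.0, -0.0, -169.6]
wrist_force: [0.6, -0.0, 0.4]
opening: 0.0852
grasp_force: 0.0
```

```bash
cat >> h.py <<'E'
def go(o,tgt,yaw=None,n=1):  # per-row tool-axis shift to TCP target, and turn needed
    M=R.from_euler('xyz',o['tcp_rot'],degrees=True).as_matrix(); d=M.T@(np.array(tgt)-o['ee_pos'])/n
    t=None if yaw is None else np.radians(((o['tcp_rot'][2]-yaw+180)%360)-180)/n
    print('t%.2f'%o['time'],'tcp',o['ee_pos'].round(4),o['tcp_rot'].round(2),'q',o['q'].round(0),'F',o['wrist_force'].round(1),'M',o['torque'].round(2),'op',round(o['opening'],4),'grip',round(o['grasp_force'],1),'\nrow',d.round(4),'turn',t if t is None else round(t,4))
E
python3 - <<'E'
from h import *; from workcell import bot; import pickle
go(bot.get_obs(),[.4783,-.1984,.15],192.5,25)
T,S=pickle.load(open('cams.pkl','rb'))
SP=lambda p:[place(cyl(.02,.05,.06),p[0],p[1],0),place(cyl(.01,.06,.088),p[0],p[1],0)]
no=lambda p:[place(box(.012,.1,-.012,.012,.04,.06),p[0],p[1],89),place(cyl(.025,-.01,.045),p[0],p[1],0)]
uv=proj(S,[[.4735,.1965,.06],[.4735,.1965,.09]]);print(uv)
print(fit([(S,(368,185,40,32))],SP,no,[.4735,.1965],[.003,.003]))
# board edges: green mask centroid & angle (board face z~.045)
for c,n,w in((T,'T',(205,160,100,110)),(S,'S',(345,190,85,75))):
    x,y,ww,h=w;im=c['img'][y:y+h,x:x+ww].astype(int);m=((im[...,1]-im[...,2]>12)).astype(np.uint8)
    m=cv2.morphologyEx(m,cv2.MORPH_CLOSE,np.ones((9,9)));k=cv2.connectedComponentsWithStats(m)
    i=1+k[2][1:,4].argmax();ys,xs=np.where(k[1]==i);W=np.array([ray(c,(a+x,b+y),.043)[:2] for a,b in zip(xs,ys)])
    r=cv2.minAreaRect((W*1000).astype(np.float32));print(n,r)
E
```

```text
t0.62 tcp [0.2267 0.501  0.2311] [-1.7998e+02 -1.0000e-02 -1.6962e+02] q [66.  5. 10. 95.  0. 55.] F [ 0.6 -0.   0.4] M [ 0.   -0.01  0.07] op 0.0852 grip 0.0 
row [-0.0049 -0.0293  0.0033] turn -0.0015
[[385.46090885 199.8648049 ]
 [386.58653138 193.26509479]]
(array([0.47355421, 0.19772563]), np.float64(0.7096169718539589))
T ((578.4296875, 232.82679748535156), (105.09014892578125, 125.76969909667969), 18.750059127807617)
S ((579.9552001953125, 232.2200927734375), (111.31555938720703, 127.25887298583984), 18.088502883911133)
```

play_rows --steps '[[[-0.005,-0.015,0.003,0],[-0.005,-0.029,0.003,0],[-0.005,-0.029,0.003,0],[-0.005,-0.029,0.003,0],[-0.005,-0.029,0.003,0]]]'

```text
time: 1.03
ee_pos: [0.2742, 0.3752, 0.2159]
tcp_rot: [-180.0, -0.0, -169.9]
wrist_force: [0.6, -0.3, 1.0]
opening: 0.0851
grasp_force: 0.0
```

play_rows --steps '[[[-0.005,-0.029,0.003,0],[-0.005,-0.029,0.003,0],[-0.005,-0.029,0.003,0],[-0.005,-0.029,0.003,0],[-0.005,-0.029,0.003,0]]]'

```text
time: 1.45
ee_pos: [0.3241, 0.2367, 0.2011]
tcp_rot: [180.0, 0.0, -169.9]
wrist_force: [0.2, 0.0, 0.9]
opening: 0.0847
grasp_force: 0.0
```

play_rows --steps '[[[-0.005,-0.029,0.003,0],[-0.005,-0.029,0.003,0],[-0.005,-0.029,0.003,0],[-0.005,-0.029,0.003,0],[-0.005,-0.029,0.003,0]]]'

```text
time: 1.87
ee_pos: [0.3741, 0.0982, 0.1862]
tcp_rot: [180.0, 0.0, -170.0]
wrist_force: [0.2, 0.4, 0.2]
opening: 0.0844
grasp_force: 0.0
```

play_rows --steps '[[[-0.005,-0.029,0.003,0],[-0.005,-0.029,0.003,0],[-0.005,-0.029,0.003,0],[-0.005,-0.029,0.003,0],[-0.005,-0.029,0.003,0]]]'

```text
time: 2.28
ee_pos: [0.424, -0.0403, 0.1711]
tcp_rot: [-180.0, 0.0, -170.0]
wrist_force: [0.3, -0.1, -0.4]
opening: 0.0853
grasp_force: 0.0
```

play_rows --steps '[[[-0.005,-0.029,0.003,-0.008],[-0.005,-0.029,0.003,-0.008],[-0.005,-0.029,0.003,-0.008],[-0.005,-0.029,0.003,-0.008],[-0.003,-0.015,0.003,-0.006]]]'

```text
time: 2.7
ee_pos: [0.4716, -0.1657, 0.1557]
tcp_rot: [-180.0, -0.0, -167.9]
wrist_force: [0.5, 0.6, 1.0]
opening: 0.085
grasp_force: 0.0
```

```bash
python3 - <<'E'
from h import *; from workcell import bot
go(bot.get_obs(),[.4783,-.1984,.015],192.45,1)
E
```

```text
t2.70 tcp [ 0.4716 -0.1657  0.1557] [-1.7998e+02 -1.0000e-02 -1.6785e+02] q [-19.  -3.  -6.  87.  -0. -31.] F [0.5 0.6 1. ] M [ 0.03 -0.03  0.02] op 0.085 grip 0.0 
row [ 0.0003 -0.0333  0.1407] turn -0.0053
```

play_rows --steps '[[[0,-0.01,0,-0.005],[0,-0.01,0,0],[0,-0.01,0.01,0],[0,-0.003,0.015,0],[0,0,0.015,0]]]'

```text
time: 3.12
ee_pos: [0.4784, -0.1958, 0.1157]
tcp_rot: [-180.0, 0.0, -167.5]
wrist_force: [0.3, -0.2, 0.2]
opening: 0.085
grasp_force: 0.0
```

play_rows --steps '[[[0,0,0.015,0],[0,0,0.015,0],[0,0,0.015,0],[0,0,0.01,0],[0,0,0,0]]]'

```text
time: 3.53
ee_pos: [0.4769, -0.1946, 0.0589]
tcp_rot: [179.9, -0.2, -167.5]
wrist_force: [0.7, -0.1, -0.6]
opening: 0.0853
grasp_force: 0.0
```

```bash
python3 - <<'E'
from h import *; from workcell import bot
go(bot.get_obs(),[.4783,-.1984,.005],192.45,1)
E
```

```text
t3.53 tcp [ 0.4769 -0.1946  0.0589] [ 1.7989e+02 -1.5000e-01 -1.6747e+02] q [-22.   1. -14.  76.   0. -35.] F [ 0.7 -0.1 -0.6] M [-0.01  0.02 -0.02] op 0.0853 grip 0.0 
row [-0.0006 -0.0042  0.0539] turn 0.0014
```

play_rows --steps '[[[0,-0.003,0.01,0],[0,-0.001,0.01,0],[0,0,0.01,0],[0,0,0,0],[0,0,0,0]]]'

```text
time: 3.95
ee_pos: [0.4786, -0.1991, 0.0306]
tcp_rot: [180.0, -0.1, -167.5]
wrist_force: [0.0, 0.5, 1.3]
opening: 0.0851
grasp_force: 0.0
```

```bash
python3 - <<'E'
from h import *; from workcell import bot
go(bot.get_obs(),[.4783,-.1984,.005],192.45,1)
E
```

```text
t3.95 tcp [ 0.4786 -0.1991  0.0306] [ 1.7996e+02 -6.0000e-02 -1.6750e+02] q [-23.   2. -16.  73.   0. -35.] F [0.  0.5 1.3] M [-0.04  0.04  0.04] op 0.0851 grip 0.0 
row [0.0001 0.0007 0.0256] turn 0.0008
```

play_rows --steps '[[[0,0,0.008,0],[0,0.001,0.008,0],[0,0,0.006,0],[0,0,0.003,0],[0,0,0,0]]]'

```text
time: 4.37
ee_pos: [0.4782, -0.198, 0.0052]
tcp_rot: [180.0, -0.1, -167.5]
wrist_force: [0.2, -0.3, 0.0]
opening: 0.0851
grasp_force: 0.0
```

play_rows --steps '[[[0,0,0,0],[0,0,0,0],[0,0,0,0],[0,0,0,0],[0,0,0,0]]]' --gripper 0.03 --squeeze 60

```text
time: 4.78
ee_pos: [0.4791, -0.1983, 0.0069]
tcp_rot: [-180.0, 0.0, -167.5]
wrist_force: [-0.8, 1.3, 3.6]
opening: 0.0431
grasp_force: 63.1
```

play_rows --steps '[[[0,0,0,0],[0,0,0,0],[0,0,0,0],[0,0,0,0],[0,0,0,0]]]'

```text
time: 5.2
ee_pos: [0.4791, -0.1983, 0.0069]
tcp_rot: [-180.0, 0.0, -167.5]
wrist_force: [-2.2, 2.2, 5.7]
opening: 0.0432
grasp_force: 63.0
```

```bash
python3 - <<'E'
from h import *; from workcell import bot
go(bot.get_obs(),[.4783,-.1984,.13],192.45,1)
E
```

```text
t5.20 tcp [ 0.4791 -0.1983  0.0069] [-1.7999e+02  4.0000e-02 -1.6749e+02] q [-22.   2. -18.  70.   0. -35.] F [-2.2  2.2  5.7] M [ 0.39  0.28 -0.02] op 0.0432 grip 63.0 
row [ 0.0007  0.     -0.1231] turn 0.001
```

play_rows --steps '[[[0,0,-0.008,0],[0,0,-0.015,0],[0,0,-0.015,0],[0,0,-0.015,0],[0,0,-0.015,0]]]'

```text
time: 5.62
ee_pos: [0.4781, -0.1981, 0.0744]
tcp_rot: [180.0, -0.1, -167.5]
wrist_force: [1.4, -0.1, -5.2]
opening: 0.0434
grasp_force: 61.9
```

play_rows --steps '[[[0,0,-0.015,0],[0,0,-0.015,0],[0,0,-0.015,0],[0,0,-0.015,0],[0,0,-0.015,0]]]'

```text
time: 6.03
ee_pos: [0.4782, -0.1981, 0.1495]
tcp_rot: [180.0, -0.1, -167.5]
wrist_force: [-0.4, -0.7, -5.1]
opening: 0.0433
grasp_force: 61.9
```

play_rows --steps '[[[-0.003,0.015,0,0],[-0.005,0.025,0,0],[-0.005,0.026,0,0],[-0.005,0.026,0,0],[-0.005,0.026,0,0]]]'

```text
time: 6.45
ee_pos: [0.4749, -0.0771, 0.1488]
tcp_rot: [180.0, -0.1, -167.5]
wrist_force: [0.5, 0.0, -5.1]
opening: 0.0432
grasp_force: 62.3
```

play_rows --steps '[[[-0.005,0.026,0,0],[-0.005,0.026,0,0],[-0.005,0.026,0,0],[-0.005,0.026,0,0],[-0.005,0.026,0,0]]]'

```text
time: 6.87
ee_pos: [0.4712, 0.0554, 0.1489]
tcp_rot: [-180.0, -0.1, -167.5]
wrist_force: [0.7, 0.5, -4.0]
opening: 0.0431
grasp_force: 62.3
```

play_rows --steps '[[[-0.005,0.026,0,0.045],[-0.005,0.026,0,0.045],[-0.005,0.026,0,0.045],[-0.005,0.015,0,0.045],[0,0,0,0.045]]]'

```text
time: 7.28
ee_pos: [0.4768, 0.1515, 0.1486]
tcp_rot: [180.0, -0.1, 179.6]
wrist_force: [1.0, -0.2, -6.4]
opening: 0.043
grasp_force: 62.7
```

```bash
python3 - <<'E'
from h import *; from workcell import bot
go(bot.get_obs(),[.4735,.197,.13],179,1)
E
```

```text
t7.28 tcp [0.4768 0.1515 0.1486] [ 1.7998e+02 -8.0000e-02  1.7964e+02] q [18. -3. -7. 86.  0. 18.] F [ 1.  -0.2 -6.4] M [-0.01  0.16 -0.02] op 0.043 grip 62.7 
row [0.0036 0.0454 0.0186] turn 0.0111
```

```bash
python3 - <<'E'
from h import *; from workcell import bot; import pickle
T=bot.camera('top');S=bot.camera('scene');pickle.dump((T,S),open('cams2.pkl','wb'))
a=T['img'][150:280,200:330];b=S['img'][120:250,330:460]
cv2.imwrite('pics/z2.png',cv2.resize(np.hstack([a,b]),(800,400),interpolation=cv2.INTER_CUBIC))
E
```

```text
(no output)
```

View pics/z2.png

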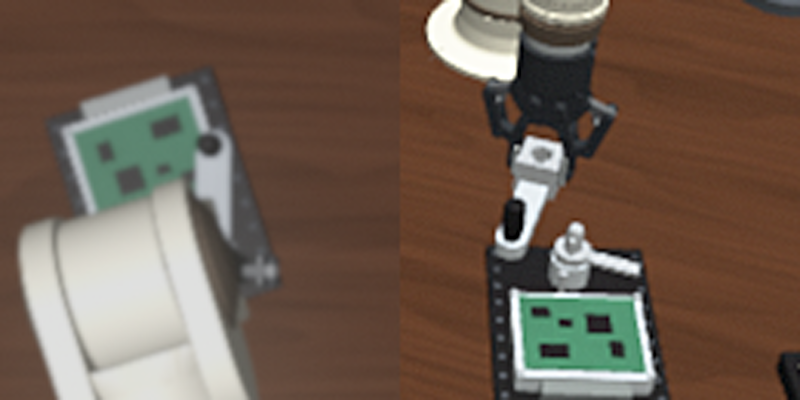

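The picture shows the crank held level, its boss near (540,165) in the crop, and the spindle clear to its right near (570,245). Next I'll move over the spindle.

play_rows --steps '[[[0.001,0.009,0.002,0.002],[0.001,0.012,0.002,0.002],[0.001,0.012,0.002,0.002],[0.001,0.009,0.002,0.002],[0,0.003,0.002,0.001]]]'

```text
time: 7.8
ee_pos: [0.4732, 0.1951, 0.1389]
tcp_rot: [180.0, -0.0, 179.2]
wrist_force: [-0.5, -0.8, -5.6]
opening: 0.0433
grasp_force: 62.8
```

play_rows --steps '[[[0,0,0.003,0],[0,0,0.003,0],[0,0,0.003,0],[0,0,0,0],[0,0,0,0]]]'

```text
time: 8.22
ee_pos: [0.4734, 0.1936, 0.1301]
tcp_rot: [-180.0, -0.0, 179.1]
wrist_force: [0.4, -0.3, -5.5]
opening: 0.0433
grasp_force: 62.8
```

```bash
python3 - <<'E'
from h import *; from workcell import bot; import pickle
o=bot.get_obs();go(o,[.4733,.1968,.11],179.1,1)
S=bot.camera('scene');pickle.dump(S,open('cams3.pkl','wb'))
z=o['ee_pos'][2]-.0062; p=o['ee_pos']
f=lambda q:[place(k,*q,z=z) for k in CR]; g=lambda q:[place(k,*q,z=z) for k in KN]
uv=proj(S,place(np.array([[0,0,.02],[.11,0,.03]]),p[0],p[1],-1,z));print(uv)
x,y=uv.min(0).astype(int);X,Y=uv.max(0).astype(int)
# fit boss lateral position only: crank vs spindle column check
print(fit([(S,(x-12,y-4,X-x+24,Y-y+8))],f,g,[p[0],p[1],-1],[.003,.003,3]))
c=S['img'][Y-70:Y+30,X-80:X+60];cv2.imwrite('pics/z3.png',cv2.resize(c,None,fx=5,fy=5,interpolation=cv2.INTER_CUBIC))
E
```

```text
t8.22 tcp [0.4734 0.1936 0.1301] [-1.7999e+02 -2.0000e-02  1.7907e+02] q [22. -1. -7. 84. -0. 23.] F [ 0.4 -0.3 -5.5] M [ 0.02  0.13 -0.03] op 0.0433 grip 62.8 
row [0.0002 0.0032 0.0201] turn -0.0005
[[387.83492678 180.65891996]
 [379.4591726  199.78809457]]
(array([ 0.46655013,  0.189848  , 11.61232642]), np.float64(0.3676138940362956))
```

View pics/z3.png

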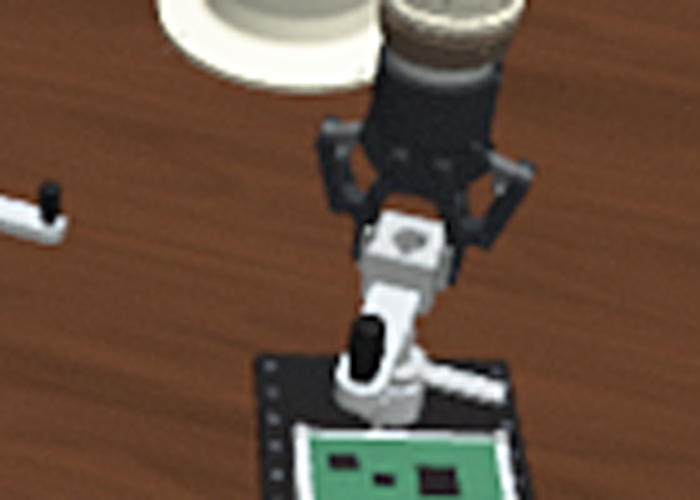

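The crank is level over the spindle and the yaw looks right. I'll correct y by 3 mm and start down.

play_rows --steps '[[[0,0.002,0.006,0],[0,0.001,0.006,0],[0,0,0.006,0],[0,0,0.006,0],[0,0,0.005,0]]]'

```text
time: 8.68
ee_pos: [0.4732, 0.1969, 0.1002]
tcp_rot: [-180.0, -0.0, 179.1]
wrist_force: [-0.4, -0.4, -5.3]
opening: 0.043
grasp_force: 63.0
```

play_rows --steps '[[[0,0,0.001,0],[0,0,0.001,0],[0,0,0.001,0],[0,0,0.001,0],[0,0,0.001,0]]]'

```text
time: 9.1
ee_pos: [0.4737, 0.1971, 0.0965]
tcp_rot: [180.0, 0.0, 179.1]
wrist_force: [0.4, -0.1, -5.2]
opening: 0.0432
grasp_force: 62.9
```

```bash
python3 - <<'E'
from h import *; from workcell import bot
go(bot.get_obs(),[.4733,.1968,.09],179.1,1)
E
```

```text
t9.10 tcp [0.4737 0.1971 0.0965] [1.7999e+02 3.0000e-02 1.7909e+02] q [ 23.  -1. -11.  80.  -0.  23.] F [ 0.4 -0.1 -5.2] M [-0.01  0.09  0.02] op 0.0432 grip 62.9 
row [ 0.0004 -0.0003  0.0065] turn -0.0001
```

play_rows --steps '[[[0,0,0.001,0],[0,0,0.001,0],[0,0,0.001,0],[0,0,0.001,0],[0,0,0,0]]]'

```text
time: 9.52
ee_pos: [0.4734, 0.197, 0.092]
tcp_rot: [-180.0, -0.0, 179.1]
wrist_force: [-0.3, -0.2, -5.6]
opening: 0.043
grasp_force: 62.9
```

```bash
python3 - <<'E'
from h import *; from workcell import bot
go(bot.get_obs(),[.4733,.1968,.09],179.1,1)
E
```

```text
t9.52 tcp [0.4734 0.197  0.092 ] [-1.7999e+02 -2.0000e-02  1.7909e+02] q [ 23.  -1. -11.  80.  -0.  23.] F [-0.3 -0.2 -5.6] M [ 0.04  0.14 -0.03] op 0.043 grip 62.9 
row [ 0.0001 -0.0002  0.002 ] turn -0.0001
```

play_rows --steps '[[[0,0,0.001,0],[0,0,0.001,0],[0,0,0.001,0],[0,0,0.001,0],[0,0,0,0]]]'

```text
time: 9.93
ee_pos: [0.4731, 0.197, 0.0879]
tcp_rot: [-180.0, -0.1, 179.1]
wrist_force: [-4.2, 1.9, -5.2]
opening: 0.0431
grasp_force: 63.0
```

play_rows --steps '[[[0,0,0.001,0],[0,0,0.001,0],[0,0,0.001,0],[0,0,0.001,0],[0,0,0,0]]]'

```text
time: 10.35
ee_pos: [0.473, 0.1971, 0.084]
tcp_rot: [180.0, -0.1, 179.1]
wrist_force: [-5.8, 1.0, -3.9]
opening: 0.0432
grasp_force: 63.2
```

```bash
python3 - <<'E'
from h import *; from workcell import bot
go(bot.get_obs(),[.4733,.1968,.066],179.1,1)
E
```

```text
t10.35 tcp [0.473  0.1971 0.084 ] [ 1.8000e+02 -6.0000e-02  1.7911e+02] q [ 23.  -0. -12.  79.   0.  23.] F [-5.8  1.  -3.9] M [ 0.15  1.22 -0.02] op 0.0432 grip 63.2 
row [-0.0003 -0.0002  0.018 ] turn 0.0001
```

The stud is in the bore with a light -x side force. I'll ease over and carry on down.

play_rows --steps '[[[0.0005,0,0.001,0],[0.0005,0,0.001,0],[0,0,0.001,0],[0,0,0.001,0],[0,0,0,0]]]'

```text
time: 10.77
ee_pos: [0.4727, 0.1969, 0.08]
tcp_rot: [-180.0, 0.0, 179.1]
wrist_force: [-0.2, 0.0, -5.7]
opening: 0.0431
grasp_force: 62.9
```

play_rows --steps '[[[0,0,0.001,0],[0,0,0.001,0],[0,0,0.001,0],[0,0,0.001,0],[0,0,0,0]]]'

```text
time: 11.18
ee_pos: [0.4726, 0.197, 0.076]
tcp_rot: [-180.0, -0.0, 179.1]
wrist_force: [-0.0, -0.7, -5.3]
opening: 0.0435
grasp_force: 62.9
```

```bash
python3 - <<'E'
from h import *; from workcell import bot
go(bot.get_obs(),[.473,.1971,.066],179.1,1)
E
```

```text
t11.18 tcp [0.4726 0.197  0.076 ] [-179.99   -0.    179.09] q [ 23.  -0. -13.  78.  -0.  24.] F [-0.  -0.7 -5.3] M [0.06 0.11 0.06] op 0.0435 grip 62.9 
row [-0.0004  0.0001  0.01  ] turn -0.0001
```

play_rows --steps '[[[0,0,0.001,0],[0,0,0.002,0],[0,0,0.002,0],[0,0,0.001,0],[0,0,0,0]]]'

```text
time: 11.6
ee_pos: [0.4724, 0.197, 0.0699]
tcp_rot: [-180.0, -0.0, 179.1]
wrist_force: [-0.7, -0.9, -5.7]
opening: 0.0433
grasp_force: 62.9
```

play_rows --steps '[[[0,0,0.001,0],[0,0,0.001,0],[0,0,0.001,0],[0,0,0.001,0],[0,0,0,0]]]'

```text
time: 12.02
ee_pos: [0.4726, 0.1971, 0.0669]
tcp_rot: [180.0, 0.0, 179.1]
wrist_force: [-2.7, -1.4, 1.2]
opening: 0.0433
grasp_force: 63.6
```

```bash
python3 - <<'E'
from h import *; from workcell import bot
go(bot.get_obs(),[.473,.1971,.066],179.1,1)
E
```

```text
t12.02 tcp [0.4726 0.1971 0.0669] [1.7999e+02 3.0000e-02 1.7909e+02] q [ 23.  -0. -13.  77.  -0.  24.] F [-2.7 -1.4  1.2] M [-0.25  0.6   0.01] op 0.0433 grip 63.6 
row [-0.0004  0.      0.0009] turn -0.0001
```

Contact at TCP z 0.0669 means the crank is home. I'll settle it, then turn clockwise.

play_rows --steps '[[[0,0,0.0005,0],[0,0,0,0],[0,0,0,0],[0,0,0,0],[0,0,0,0]]]'

```text
time: 12.43
ee_pos: [0.4726, 0.197, 0.0669]
tcp_rot: [180.0, 0.0, 179.1]
wrist_force: [-4.4, -1.5, 5.9]
opening: 0.0434
grasp_force: 64.3
```

play_rows --steps '[[[0,0,0,0.03],[0,0,0,0.04],[0,0,0,0.04],[0,0,0,0.04],[0,0,0,0.04]]]'

```text
time: 12.85
ee_pos: [0.4729, 0.1977, 0.0669]
tcp_rot: [179.9, 0.1, 168.1]
wrist_force: [-2.7, 4.0, 3.7]
opening: 0.0434
grasp_force: 64.1
```

play_rows --steps '[[[0,0,0,0.04],[0,0,0,0.04],[0,0,0,0.04],[0,0,0,0.04],[0,0,0,0.04]]]'

```text
time: 13.27
ee_pos: [0.4731, 0.1981, 0.0669]
tcp_rot: [179.8, 0.0, 156.7]
wrist_force: [-2.8, 4.5, 3.8]
opening: 0.0433
grasp_force: 64.0
```

```bash
python3 - <<'E'
from h import *; from workcell import bot
go(bot.get_obs(),[.4726,.1971,.0665],108.5,1)
E
```

```text
t13.27 tcp [0.4731 0.1981 0.0669] [1.7984e+02 4.0000e-02 1.5670e+02] q [ 23.  -0. -13.  77.   0.  46.] F [-2.8  4.5  3.8] M [0.74 0.44 0.41] op 0.0433 grip 64.0 
row [ 0.0001 -0.0011  0.0004] turn 0.8413
```

play_rows --steps '[[[0,0,0,0.04],[0,0,0,0.04],[0,0,0,0.04],[0,0,0,0.04],[0,0,0,0.04]]]'

```text
time: 13.68
ee_pos: [0.4733, 0.1981, 0.0669]
tcp_rot: [179.8, 0.0, 145.2]
wrist_force: [-0.9, 4.6, 1.7]
opening: 0.0429
grasp_force: 64.0
```

play_rows --steps '[[[0,0,0,0.04],[0,0,0,0.04],[0,0,0,0.04],[0,0,0,0.04],[0,0,0,0.04]]]'

```text
time: 14.1
ee_pos: [0.4734, 0.1981, 0.0669]
tcp_rot: [179.8, -0.0, 133.8]
wrist_force: [0.7, 4.3, 1.5]
opening: 0.0431
grasp_force: 63.8
```

play_rows --steps '[[[0,0,0,0.04],[0,0,0,0.04],[0,0,0,0.04],[0,0,0,0.03],[0,0,0,0]]]'

```text
time: 14.52
ee_pos: [0.4735, 0.1981, 0.0669]
tcp_rot: [179.8, -0.0, 125.2]
wrist_force: [1.1, 5.6, 3.3]
opening: 0.0432
grasp_force: 63.9
```

```bash
python3 - <<'E'
from h import *; from workcell import bot
go(bot.get_obs(),[.4726,.1971,.0665],108.5,1)
E
```

```text
t14.52 tcp [0.4735 0.1981 0.0669] [ 1.7981e+02 -3.0000e-02  1.2521e+02] q [ 23.  -0. -13.  77.   0.  77.] F [1.1 5.6 3.3] M [ 1.1  -0.04  0.11] op 0.0432 grip 63.9 
row [-0.0003 -0.0013  0.0004] turn 0.2916
```

play_rows --steps '[[[0,0,0,0.03],[0,0,0,0.03],[0,0,0,0.03],[0,0,0,0.03],[0,0,0,0.03]]]'

```text
time: 14.93
ee_pos: [0.4736, 0.1981, 0.0669]
tcp_rot: [179.8, -0.1, 116.7]
wrist_force: [1.3, 5.6, 2.0]
opening: 0.0431
grasp_force: 64.0
```

play_rows --steps '[[[0,0,0,0.025],[0,0,0,0.025],[0,0,0,0.025],[0,0,0,0.02],[0,0,0,0.02]]]'

```text
time: 15.35
ee_pos: [0.4737, 0.198, 0.0669]
tcp_rot: [179.8, -0.1, 110.1]
wrist_force: [1.7, 4.5, 2.6]
opening: 0.0434
grasp_force: 63.9
```

```bash
python3 - <<'E'
from h import *; from workcell import bot
go(bot.get_obs(),[.4726,.1971,.0665],108.5,1)
E
```

```text
t15.35 tcp [0.4737 0.198  0.0669] [ 1.7980e+02 -6.0000e-02  1.1011e+02] q [ 23.  -0. -13.  77.   0.  93.] F [1.7 4.5 2.6] M [ 0.96 -0.31  0.35] op 0.0434 grip 63.9 
row [-0.0005 -0.0014  0.0004] turn 0.0281
```

play_rows --steps '[[[0,0,0,0.012],[0,0,0,0.012],[0,0,0,0.012],[0,0,0,0.012],[0,0,0,0.012]]]'

```text
time: 15.77
ee_pos: [0.4738, 0.198, 0.0669]
tcp_rot: [179.8, -0.1, 106.7]
wrist_force: [1.7, 4.3, 2.3]
opening: 0.0431
grasp_force: 64.0
```

```bash
python3 - <<'E'
from h import *; from workcell import bot
go(bot.get_obs(),[.4726,.1971,.0665],108.5,1)
E
```

```text
t15.77 tcp [0.4738 0.198  0.0669] [ 1.7980e+02 -7.0000e-02  1.0669e+02] q [ 23.  -0. -13.  77.   0.  96.] F [1.7 4.3 2.3] M [ 0.96 -0.41  0.36] op 0.0431 grip 64.0 
row [-0.0005 -0.0014  0.0004] turn -0.0315
```

play_rows --steps '[[[0,0,0,0.012],[0,0,0,0.012],[0,0,0,0.012],[0,0,0,0.012],[0,0,0,0.012]]]'

```text
time: 16.18
ee_pos: [0.4738, 0.198, 0.0669]
tcp_rot: [179.8, -0.1, 103.3]
wrist_force: [2.5, 5.0, 2.5]
opening: 0.0433
grasp_force: 63.9
```

```bash
python3 - <<'E'
from h import *; from workcell import bot
go(bot.get_obs(),[.4726,.1971,.0665],108.5,1)
E
```

```text
t16.18 tcp [0.4738 0.198  0.0669] [ 1.7980e+02 -8.0000e-02  1.0325e+02] q [ 23.  -0. -13.  77.   0.  99.] F [2.5 5.  2.5] M [ 0.92 -0.4   0.44] op 0.0433 grip 63.9 
row [-0.0006 -0.0014  0.0004] turn -0.0916
```

play_rows --steps '[[[0,0,0,0.01],[0,0,0,0.01],[0,0,0,0.01],[0,0,0,0],[0,0,0,0]]]'

```text
time: 16.6
ee_pos: [0.4738, 0.198, 0.0669]
tcp_rot: [179.8, -0.1, 101.6]
wrist_force: [2.3, 4.7, 2.2]
opening: 0.0433
grasp_force: 63.9
```

```bash
python3 - <<'E'
from h import *; from workcell import bot; import pickle
go(bot.get_obs(),[.4726,.1971,.0665],108.5,1)
S=bot.camera('scene');T=bot.camera('top')
a=T['img'][150:280,200:330];b=S['img'][150:250,340:440]
cv2.imwrite('pics/z4.png',np.hstack([cv2.resize(q,(400,400),interpolation=cv2.INTER_CUBIC) for q in(a,b)]))
E
```

```text
t16.60 tcp [0.4738 0.198  0.0669] [ 1.7980e+02 -9.0000e-02  1.0156e+02] q [ 23.  -0. -13.  77.   0. 101.] F [2.3 4.7 2.2] M [ 0.95 -0.36  0.28] op 0.0433 grip 63.9 
row [-0.0006 -0.0014  0.0004] turn -0.1211
```

View pics/z4.png

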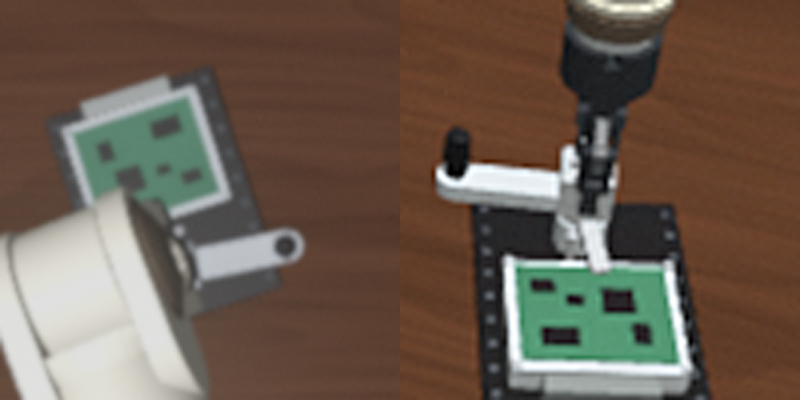

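The finger now lies over the board, with the arm near (287,245) in the top crop, close to the jig's -y. I'll press on gently to feel for the stop.

play_rows --steps '[[[0,0,0,0.01],[0,0,0,0.01],[0,0,0,0.01],[0,0,0,0.01],[0,0,0,0.01]]]'

```text
time: 17.12
ee_pos: [0.4738, 0.198, 0.0669]
tcp_rot: [179.8, -0.1, 98.7]
wrist_force: [3.0, 4.1, 1.9]
opening: 0.0431
grasp_force: 63.9
```

```bash
python3 - <<'E'
from h import *; from workcell import bot; import pickle
go(bot.get_obs(),[.4726,.1971,.0665],108.5,1)
S=bot.camera('scene');T=bot.camera('top');pickle.dump((T,S),open('cams4.pkl','wb'))
# arm+knob base visible: fit yaw using arm from x>.045
f=lambda p:[place(q,.473,.197,p[0],.06) for q in(box(.04,.11,-.015,.015,0,.016),cyl(.015,0,.016,.11))]
g=lambda p:[place(q,.473,.197,p[0],.06) for q in(cyl(.02,.010,.075,.11),box(-.03,.052,-.06,.06,-.01,.1))]
for c in(T,S):
    uv=proj(c,place(np.array([[.05,0,.016],[.125,0,.016]]),.473,.197,-78,.06));x,y=uv.min(0).astype(int)-8;X,Y=uv.max(0).astype(int)+8
    print('arm',fit([(c,(x,y,X-x,Y-y))],f,g,[-78.],[4.]))
F=lambda p:[place(box(0,.075,-.0084,.0084,.05,.056),.473,.197,p[0])]
G=lambda p:[place(cyl(.032,-.01,.12),.473,.197,0)]
uv=proj(S,place(np.array([[.03,0,.056],[.08,0,.056]]),.473,.197,15));x,y=uv.min(0).astype(int)-4;X,Y=uv.max(0).astype(int)+4
for a in(8,12,18): print('fing',fit([(S,(x,y,X-x,Y-y))],F,G,[float(a)],[4.]))
c=S['img'][185:235,365:425];cv2.imwrite('pics/z5.png',cv2.resize(c,None,fx=10,fy=10,interpolation=cv2.INTER_CUBIC))
E
```

```text
t17.12 tcp [0.4738 0.198  0.0669] [ 1.798e+02 -9.000e-02  9.868e+01] q [ 23.  -0. -13.  77.   0. 104.] F [3.  4.1 1.9] M [ 0.85 -0.43  0.37] op 0.0431 grip 63.9 
row [-0.0007 -0.0013  0.0004] turn -0.1714
arm (array([-81.30664062]), np.float64(0.03268018844794101))
arm (array([-82.22265625]), np.float64(0.12013291799651044))
fing (array([8.]), np.float64(nan))
fing (array([12.]), np.float64(nan))
fing (array([18.]), np.float64(nan))h.py:33: RuntimeWarning: Mean of empty slice.
  b,_,_,_=np.linalg.lstsq(A,g[k],rcond=None); s+=((g[k]-A@b)**2).mean()/g[k].var()
  ret = ret.dtype.type(ret / rcount)
h.py:33: RuntimeWarning: Degrees of freedom <= 0 for slice
  b,_,_,_=np.linalg.lstsq(A,g[k],rcond=None); s+=((g[k]-A@b)**2).mean()/g[k].var()
  arrmean = um.true_divide(arrmean, div, out=arrmean,
  ret = ret.dtype.type(ret / rcount)
```

View pics/z5.png

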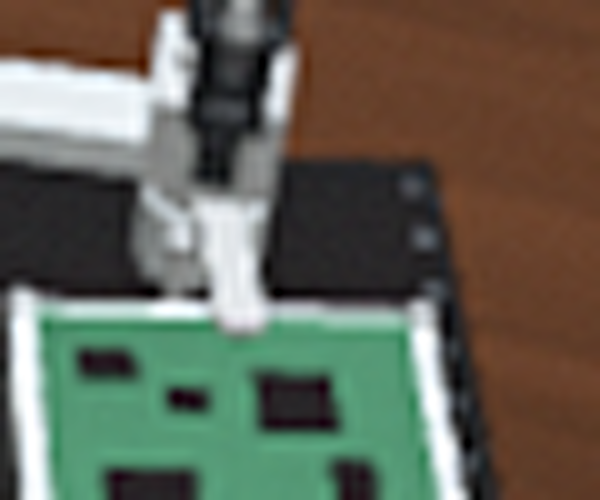

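```bash
python3 - <<'E'
from h import *; import pickle
T,S=pickle.load(open('cams4.pkl','rb')); T0,_=pickle.load(open('cams.pkl','rb'))
J=np.array([.473,.197])
def rel(n,p):
    d=p[:2]-J; print(n,p[:2].round(4),'r',np.hypot(*d).round(4),'ang',np.degrees(np.arctan2(d[1],d[0])).round(1))
rel('pin top0',ray(T0,(258.2,225.1),.055))
rel('pin scene',ray(S,(383,208),.055))
rel('tip left',ray(S,(386.9,217.6),.056)); rel('tip right',ray(S,(391.6,216.9),.056))
for a in(8.5,13.5,18.5):print(a,proj(S,place(np.array([[.03,0,.056],[.075,-.008,.056],[.075,.008,.056]]),*J,a)).round(1).tolist())
for a in (0,-25): print(proj(S,[[*(J+[.035*np.cos(np.radians(a+18.5)),.035*np.sin(np.radians(a+18.5))]),.055]]))
E
```

```text
pin top0 [0.5086 0.1959] r 0.0356 ang -1.8
pin scene [0.5101 0.1973] r 0.0371 ang 0.5
tip left [0.5505 0.2199] r 0.0808 ang 16.4
tip right [0.5419 0.2335] r 0.078 ang 27.9
8.5 [[384.7, 206.6], [381.1, 215.6], [386.1, 216.4]]
13.5 [[385.5, 206.7], [383.1, 216.0], [388.1, 216.5]]
18.5 [[386.3, 206.8], [385.2, 216.3], [390.1, 216.4]]
[[386.42698397 208.04445142]]
[[381.89839767 207.23536307]]
```

The finger is at about 21–22° and the pin geometry puts the stop at about 18.5°, so there are a few degrees left. I'll continue.

play_rows --steps '[[[0,0,0,0.01],[0,0,0,0.01],[0,0,0,0.01],[0,0,0,0.01],[0,0,0,0.01]]]'

```text
time: 17.63
ee_pos: [0.4739, 0.1979, 0.0669]
tcp_rot: [179.8, -0.1, 95.8]
wrist_force: [2.8, 3.5, 2.8]
opening: 0.0433
grasp_force: 63.9
```

```bash
cat > m.py <<'E'
from h import *; from workcell import bot; import pickle
go(bot.get_obs(),[.4726,.1971,.0665],108.5,1)
S=bot.camera('scene');T=bot.camera('top');pickle.dump((T,S),open('cams5.pkl','wb'))
F=lambda p:[place(box(0,.075,-.0084,.0084,.053,.056),.473,.197,p[0])]
# finger over the green/white: use redness-free contrast in tip rows only
x,y,w,h=378,215,22,4
g=S['img'][y:y+h,x:x+w].astype(float); print(g[...,2].round(0).astype(int))
E
python3 m.py
```

```text
t17.63 tcp [0.4739 0.1979 0.0669] [ 1.798e+02 -9.000e-02  9.581e+01] q [ 23.  -0. -13.  77.   0. 107.] F [2.8 3.5 2.8] M [ 0.84 -0.51  0.32] op 0.0433 grip 63.9 
row [-0.0007 -0.0014  0.0004] turn -0.2215
[[176 178 204 226 233 221 180 214 236 228 229 233 192 148 156 156 155 153
  151 124 102 101]
 [178 187 213 225 220 220 195 191 216 226 230 247 220 174 178 178 176 177
  171 167 162 161]
 [ 69  67  67  63  62  65  61 110 168 185 195 210 159  93 100 102 100 104
  102 125 140 139]
 [ 81  80  80  81  80  76  75  92 111 113 116 115  91  76  79  80  80  80
   79  79  78  77]]
```

play_rows --steps '[[[0,0,0,0.01],[0,0,0,0.01],[0,0,0,0.01],[0,0,0,0.01],[0,0,0,0.01]]]'

```text
time: 18.15
ee_pos: [0.4742, 0.1982, 0.067]
tcp_rot: [179.8, -0.1, 93.0]
wrist_force: [5.0, 6.1, 0.7]
opening: 0.0433
grasp_force: 63.7
```

```bash
python3 m.py
```

```text
t18.15 tcp [0.4742 0.1982 0.067 ] [ 1.7976e+02 -1.3000e-01  9.2960e+01] q [ 23.  -0. -13.  76.   0. 110.] F [5.  6.1 0.7] M [ 1.22 -1.01  0.54] op 0.0433 grip 63.7 
row [-0.001  -0.0017  0.0005] turn -0.2712
[[175 179 205 227 234 221 180 207 233 228 228 237 200 148 153 155 153 156
  152 124  99 100]
 [178 185 213 224 219 220 193 200 224 226 228 249 227 172 178 178 179 176
  174 166 163 163]
 [ 70  68  63  65  62  63  57 124 174 185 195 215 165  93  99 103 102 103
  100 124 141 139]
 [ 82  81  80  78  79  79  75  90 110 113 115 113  91  74  79  80  81  78
   78  78  77  76]]
```

Torque is up to 0.54 N m and the finger didn't move this time, so it's at the stop. I'll back off slightly within the play, release and lift.

play_rows --steps '[[[0,0,0,-0.02],[0,0,0,-0.02],[0,0,0,-0.02],[0,0,0,-0.02],[0,0,0,0]]]'

```text
time: 18.67
ee_pos: [0.4738, 0.198, 0.0669]
tcp_rot: [179.8, -0.1, 97.6]
wrist_force: [2.9, 5.1, 3.1]
opening: 0.043
grasp_force: 63.9
```

```bash
python3 m.py
```

```text
t18.67 tcp [0.4738 0.198  0.0669] [ 1.7981e+02 -1.0000e-01  9.7590e+01] q [ 23.  -0. -13.  77.   0. 105.] F [2.9 5.1 3.1] M [ 1.04 -0.54  0.03] op 0.043 grip 63.9 
row [-0.0007 -0.0013  0.0004] turn -0.1905
[[174 179 205 227 233 221 180 209 233 227 228 236 198 149 154 155 154 152
  151 123  99  99]
 [180 187 212 224 221 222 194 199 225 225 228 250 226 171 178 177 178 177
  173 167 164 162]
 [ 69  67  67  64  62  63  59 124 175 185 195 215 165  93 100 101 103 101
  101 124 141 139]
 [ 81  80  79  79  80  77  74  92 110 112 116 112  92  77  79  81  79  78
   79  78  79  77]]
```

play_rows --steps '[[[0,0,0,0],[0,0,0,0],[0,0,0,0],[0,0,0,0],[0,0,0,0]]]' --gripper 0.085

```text
time: 19.18
ee_pos: [0.4725, 0.1969, 0.0657]
tcp_rot: [-180.0, 0.0, 97.4]
wrist_force: [-0.1, 0.3, -0.0]
opening: 0.085
grasp_force: 0.0
```

play_rows --steps '[[[0,0,0,0],[0,0,0,0],[0,0,0,0],[0,0,-0.003,0],[0,0,-0.006,0]]]'

```text
time: 19.6
ee_pos: [0.4722, 0.1969, 0.0745]
tcp_rot: [-179.9, 0.0, 97.4]
wrist_force: [-0.2, 0.6, -0.5]
opening: 0.0849
grasp_force: 0.0
```

play_rows --steps '[[[0,0,-0.012,0],[0,0,-0.02,0],[0,0,-0.02,0],[0,0,-0.02,0],[0,0,-0.02,0]]]'

```text
time: 20.02
ee_pos: [0.4726, 0.197, 0.1691]
tcp_rot: [179.9, -0.0, 97.4]
wrist_force: [-0.7, -0.6, 0.1]
opening: 0.0853
grasp_force: 0.0
```

play_rows --steps '[[[-0.01,0.02,-0.02,0],[-0.01,0.03,-0.01,0],[-0.01,0.03,0,0],[0,0.03,0,0],[0,0,0,0]]]'

```text
time: 20.43
ee_pos: [0.5894, 0.1813, 0.1955]
tcp_rot: [-180.0, 0.0, 97.4]
wrist_force: [0.6, 0.9, -0.4]
opening: 0.0849
grasp_force: 0.0
```

```bash
cat > n.py <<'E'
from h import *; from workcell import bot
go(bot.get_obs(),[.25,.2,.25],None,10)
S=bot.camera('scene');T=bot.camera('top')
f=lambda p:[place(q,p[0],p[1],p[2],.06) for q in CR]
g=lambda p:[place(q,p[0],p[1],p[2],.06) for q in KN]+[place(box(.023,.09,-.025,.025,-.02,-.003),p[0],p[1],p[2]+90,.06),place(cyl(.021,-.045,-.001),p[0],p[1],0,.06)]
for c in(T,S):
    P=proj(c,place(np.vstack(CR),.473,.197,-81,.06));x,y=P.min(0).astype(int)-5;X,Y=P.max(0).astype(int)+5
    print('crank',fit([(c,(x,y,X-x,Y-y))],f,g,[.473,.197,-81.],[.004,.004,4.]))
a=T['img'][150:280,200:330];b=S['img'][150:250,340:440]
cv2.imwrite('pics/z6.png',np.hstack([cv2.resize(q,(400,400),interpolation=cv2.INTER_CUBIC) for q in(a,b)]))
E
python3 n.py
```

```text
t20.43 tcp [0.5894 0.1813 0.1955] [-1.7999e+02  2.0000e-02  9.7360e+01] q [ 17.  14.  16.  92.  -0. 100.] F [ 0.6  0.9 -0.4] M [-0.01 -0.1  -0.01] op 0.0849 grip 0.0 
row [ 0.0062 -0.0334 -0.0054] turn None
crank (array([  0.46103106,   0.21902485, -76.75721348]), np.float64(0.47506875490265466))
crank (array([  0.47324841,   0.19759554, -82.88291561]), np.float64(0.3234076584043687))
```

View pics/z6.png

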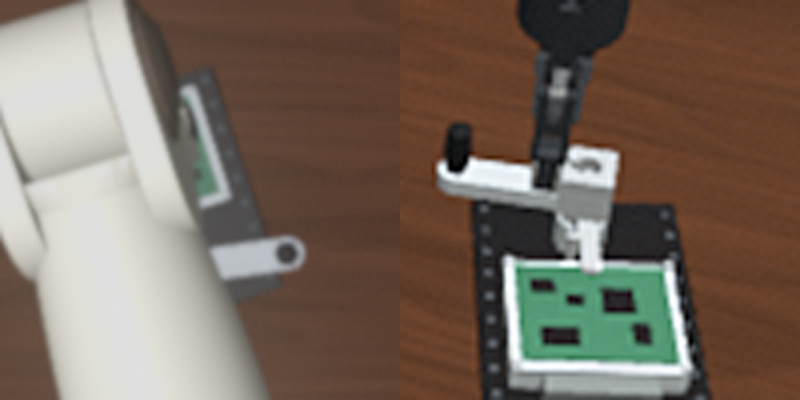

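The picture shows the crank seated on the collar with its arm near the jig's -y. The hold-down finger is over the board, and the gripper is clear. I'll hand it in.

play_rows --steps '[[[0,0,-0.01,0],[0,0,-0.01,0],[0,0,0,0],[0,0,0,0],[0,0,0,0]]]'

```text
time: 20.95
ee_pos: [0.5853, 0.1817, 0.2177]
tcp_rot: [179.9, -0.0, 97.5]
wrist_force: [-0.5, -0.9, 0.3]
opening: 0.0852
grasp_force: 0.0
```

```bash
python3 -c "
from workcell import bot
print(bot.job_done())"
```

```text
the job is handed in; nothing more can be done
None
```

I fitted the crank home on the collar, turned the spindle clockwise until the finger met its stop, let go and handed in at about 21 s; no verdict came back, and the arm rests about 10° past the jig's -y by my measurement (brief: within about 8°, though its knob limits are met).

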